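# Hold a sample slide flush on a tilted viewing stage

### The arm

A 6-joint arm with a two-finger parallel gripper is mounted at the origin on a cart in front of the work surface, level with it; the furniture and walls round the work are solid. World frame = base frame: x ahead of the robot, y to its left, z up, the work surface at z = 0. Lengths are in mm, angles in rad, forces in N, time in s.
With the tool pointing down it reaches from about 275 to 750 mm from the base axis. Payload 10.2 kg.
Tool frame: the origin (TCP) lies on the centre line of the jaws, within the pads' length; the fingertips stand 19 mm ahead of it and the grasp point (between the pads) is the TCP; z points along the fingers, y is the line along which they close (so a half turn about z gives the same grasp; the last joint's range is limited). The gripper opens to 85 mm and grips with 20 to 120 N. Pads are 22 mm wide; open, the fingers measure 114 mm over their backs; the gripper's body (76 mm by 85 mm) begins 54 mm behind the grasp point. The pads swing forward as they close: fully open they stand 13 mm farther back than shut.
Start: joints at [0.975, 0.313, 1.498, -0, 1.331, -0.223], TCP at [191.231, 488.94, 225.094] pointing down, gripper open.
Joint ranges: [-2.94, 2.94], [-0.97, 2.17], [0.19, 2.56], [-1.23, 4.37], [0.02, 3.11], [-2.88, 2.88]. Speed limits (rad/s): [2.39, 2.39, 3.01, 3.14, 3.14, 3.14].

### API

Orientations are given as a unit quaternion [w, x, y, z].
In Python, from rig import sense, capture, finish_job, regions_of, mark_of gives the robot as it stands.
- The arm moves only by the tool jog_arm, never from a script. Its argument "series" is text: rows parted by semicolons, each of 7 numbers parted by spaces: the shift along the tool's x, y, z in units of 0.4 m (1.0 is 0.4 m), then the turn, a rotation vector about the tool's x, y, z in units of pi/2 rad (1.0 is pi/2 rad), then the opening, from -1 (shut) to 1 (fully open). A call has 1 to 20 rows; each row is the pose to reach, as a shift and turn from the pose commanded when the call began, along the tool's axes at that moment; what a row does not reach only later rows make up. A row lasts 1/8 s, in which the tool goes at most 62.5 mm and 10.7 degrees, less where a joint would pass 70% of its speed; a pose out of reach is approached as far as the arm can. A call with a number of a shift or a turn outside -1 to 1 is refused whole. A call with a gripper value outside its range is refused whole. The fingers move at their own pace and stop on an object; "grip_force" is the grip in N (left out, the last holds). Time passes only in rows, so rows that repeat a pose let the fingers close. It gives the time, the measured TCP pose, the force, the opening and the grip force at its end, in the units of the state.
- sense(): the state, without advancing time (a new reading comes with each control period).
- capture(name): name is "side" or "top"; returns a dict with "img" (384x512x3 uint8, red, green, blue), "intrinsics" (3x3 intrinsics, pixels), "R" (3x3) and "t" (3): a world point X has camera coordinates R X + t. Camera axes: x right, y down, z forward; pixel columns grow to the right and rows downward; lengths in mm; the calibration is good to about 2 mm. A picture is of the moment at which its call begins. There is no depth.
- finish_job(): hands the job in; it is judged then, once.
Trained networks look in a picture, given as the dict that the camera call returned (one of the last four; its "shot" number tells which), for a name from the list of things; names that differ only in an ending like _2 or _b are one class to them, and where a whole thing is asked for, a point or a joint stands for the part that bears it (a point fixed in the world has none). Each returns a list of dicts, best first, with "confidence" (0 to 1); they miss things now and then, are a little off and sometimes report something else, mostly with a low value. They report only what shows in the picture. A call takes as long as a camera call.
- regions_of(label, picture): "region" (384x512 bool, what is visible of it) and "point" ([row, column] in pixels, amid what is visible of it).
- mark_of(label, picture): "point" ([row, column] in pixels: a listed point, or the origin of a listed thing).
The state is a dict: "time_s": time; "joints": joint angles; "dq": joint speeds; "tau": joint torques, N m; "eef_pos": TCP position; "ee_rot": TCP orientation; "force": force on the tool from outside, world axes, zero at the start; "wrist_torque": the same for the moment, N m; "grip_width": opening from 0.0 (shut) to 1.0 (fully open); "grip_force": force on a finger pad.
Only numpy, scipy, OpenCV 4.12 (cv2) and the standard library are available. Lean on these libraries where they do the work, as an engineer would, in place of code of your own. Each camera call takes 0.05 s, during which the arm holds its last target. There are 200 camera calls.

### The job

Pick up the wide sample slide by its black fin, tilt it to match the sloped face of the viewing stage and lay it, the fin uppermost, flush over the outlined window, centred and with its long edges along the window's long edges. Press it lightly onto the face with a few newtons (never hard) and finish still gripping the fin and holding it pressed there: do not let go. Leave the narrow slide and the bottles alone, and do not shift the stage or change its tilt.

Things in the scene. Friction and masses are not known exactly. Their poses are not given: they have to be found in the camera images.
- wide_slide: wide sample slide, about 80 g: dark steel frame, two glass panes, 54 (x) x 80 (y) x 4 mm. Origin: centre of its underside; z up. In its middle a black fin, 12 mm thick (y) x 30 long (x), top 34 mm above the underside: grip its two y faces. Starts flat on the bench left of the stage, y within 30 degrees of world y, in one of two places (narrow slide in the other). Half a turn is fine.
- narrow_slide: a narrow slide, not to be used: plate 30 (x) x 80 (y) x 4 mm with a round black knob, 16 mm in diameter, its top 34 mm above the underside. Origin at the centre of the underside. Leave it alone.
- stage: viewing stage, fixed to the bench: a grey open base 116 (x) x 140 (y) x 45 mm high, black clamp knobs on both sides, carrying a tilted aluminium plate. Origin: centre of the base's underside; z up, x away from the robot toward the plate's raised edge, turned up to 23 degrees either way.
- stage_face (a point): centre of the window (white, 54 x 80 mm, size of the wide slide, black border) on the stage's flat, rigid sloped plate, 110 x 134 mm, no ledge or clip. x up the slope, y along the window's long edges, z out of the face. Plate hinged at its near, low edge, clamped (light pushes do not turn it), 11 to 24 degrees to the horizontal, different each time; centre 64 to 75 mm above the bench.
- stain_bottle: small dropper bottle, 23 mm in diameter, 74 mm tall, standing loose behind the slides; origin at the centre of its underside. Leave it alone.
- oil_bottle: small brown dropper bottle, 23 mm in diameter, 74 mm tall, standing loose behind the slides; origin at the centre of its underside. Leave it alone.

How it is judged:
By the outcome, as a careful person would: the job done as asked, in the order asked, and still so for the second after the job is handed in, while the arm keeps its last pose, push and grip.
It also fails if it takes over 38 s, if anything falls off the work surface, if the arm or the gripper's body presses on something with over 40 N, if the wrist force passes 120 N, or if a joint passes its speed limit or range.

## Working session

There is one attempt and no reset: what is moved stays moved. The work goes in short steps, Python scripts to look and compute and a tool call to move; the robot and the scene stay as the last step left them, time stands still between calls to the robot, and variables do not carry over. Pictures are saved under pics/ and viewed, at most 10 in all, crops included, and the job is handed in when it is done.

Besides the shell and the picture viewer there is one more tool, called after "Emit:" by a JSON object that holds its "method" and its "body". jog_arm: Moves the arm, as the interface text tells. Shifts and turns lie within -1 to 1; 1 stands for 0.4 m of shift or pi/2 rad of turn. Its arguments: {"type":"object","properties":{"series":{"type":"string"},"grip_force":{"type":"number"}},"required":["series"]}

```bash
mkdir -p pics; cat > h.py <<'E'
import numpy as np, cv2
from rig import sense, capture, finish_job, regions_of, mark_of
def tri(cs, ps):
    A=[];b=[]
    for c,p in zip(cs,ps):
        P=np.array(c["intrinsics"])@np.c_[c["R"],c["t"]]
        for k,v in ((0,p[1]),(1,p[0])):
            r=v*P[2]-P[k]; n=np.linalg.norm(r[:3]); A.append(r[:3]/n); b.append(-r[3]/n)
    return np.linalg.lstsq(np.array(A),np.array(b),rcond=None)[0]
def proj(c,X):
    q=np.array(c["intrinsics"])@(np.array(c["R"])@np.array(X).reshape(-1,3).T+np.array(c["t"]).reshape(3,1)); return (q[:2]/q[2]).T  # col,row
E
python3 - <<'E'
from h import *
cs=[capture("side"),capture("top")]
cv2.imwrite("pics/a.png",np.vstack([c["img"] for c in cs])[...,::-1][:, :])
im=np.hstack([c["img"] for c in cs])[...,::-1]
import pickle; pickle.dump(cs,open("c0.pkl","wb"))
for i,n in enumerate(("side","top")): cv2.imwrite(f"pics/{n}0.png",cv2.resize(cs[i]["img"][...,::-1],(800,600)))
for n in ["wide_slide","narrow_slide","stage","stage_face","stain_bottle","oil_bottle"]:
    ps=[]
    for c in cs:
        m=mark_of(n,c)
        print(n,[(np.round(x["point"],1),round(x["confidence"],2)) for x in m[:2]])
        ps.append(m[0]["point"] if m else None)
    if all(p is not None for p in ps): print("  ",tri(cs,ps).round(1))
for c in cs: print(np.round(c["R"],3).tolist(),np.round(c["t"],1), (-np.array(c["R"]).T@np.array(c["t"])).round())
E
```

```text
wide_slide [(array([185.2, 219.4]), 0.87), (array([210. , 298.2]), 0.33)]
wide_slide [(array([210.5, 153.5]), 0.91)]
   [523.6 320.8  -5.6]
narrow_slide [(array([220.6, 205.6]), 0.79), (array([183.4, 221. ]), 0.72)]
narrow_slide [(array([237.6, 239.2]), 0.71)]
   [465.3 100.6  10.3]
stage [(array([307.1, 290.8]), 0.91)]
stage [(array([182.7, 361. ]), 0.62)]
   [ 601.8 -203.7   -3.3]
stage_face [(array([274.5, 290.8]), 0.83)]
stage_face [(array([184.4, 374.4]), 0.79)]
   [ 592.3 -212.2   75.4]
stain_bottle [(array([209.2, 295.4]), 0.6)]
stain_bottle [(array([145.3, 237.7]), 0.61)]
   [693.5 111.4   8.4]
oil_bottle [(array([188.4, 266.8]), 0.51)]
oil_bottle [(array([237.4, 237.4]), 0.67), (array([163.3, 180.5]), 0.54)]
   [537.2  84.8  97.7]
[[0.984, -0.176, -0.022], [-0.1, -0.452, -0.886], [0.146, 0.874, -0.463]] [-556.   154.8  761.1] [ 451. -693.  477.]
[[0.026, -1.0, -0.005], [-0.995, -0.025, -0.102], [0.101, 0.007, -0.995]] [ 57.1 567.4 849.1] [477.  65. 903.]
```

View pics/side0.png

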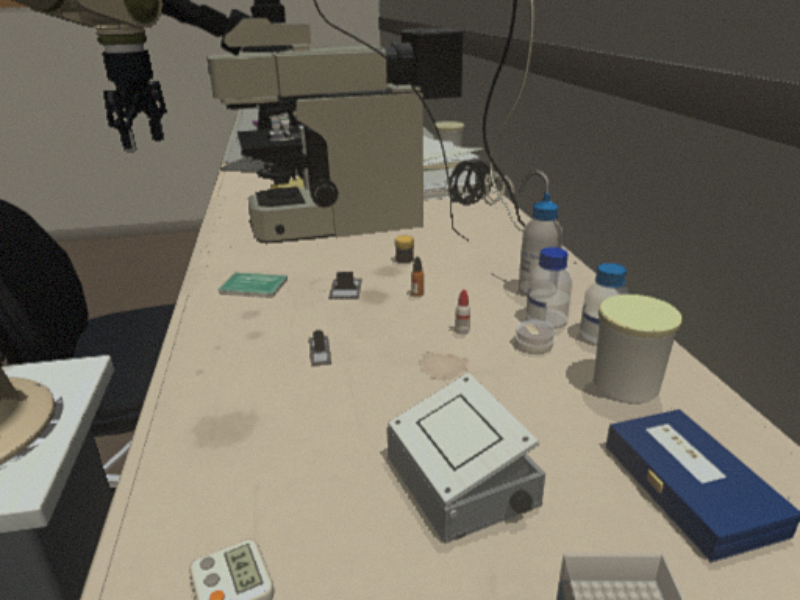

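View pics/top0.png

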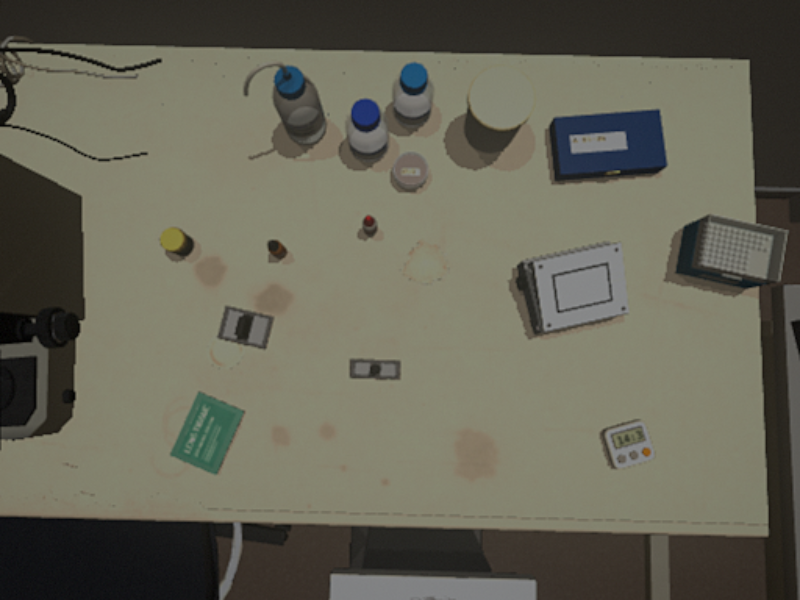

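The side view shows the wide slide at about (345,288), the narrow one at (320,350) and the window at (460,432), in 800x600 pixels. In the top view they are at (245,327), (375,370) and (582,288).

```bash
python3 - <<'E'
from h import *
import pickle; cs=pickle.load(open("c0.pkl","rb"))
def crop(c,x,y,w,h,f): return cv2.resize(c["img"][y:y+h,x:x+w,::-1],None,fx=f,fy=f,interpolation=cv2.INTER_CUBIC)
a=np.hstack([crop(cs[0],240,235,110,75,3.6),crop(cs[1],325,148,110,75,3.6)])
b=np.hstack([crop(cs[0],195,162,55,40,7.2),crop(cs[1],130,190,55,40,7.2)])
cv2.imwrite("pics/crops.png",np.vstack([a,b])); print(a.shape,b.shape); print(cs[0]["intrinsics"],cs[1]["intrinsics"])
E
```

```text
(270, 792, 3) (288, 792, 3)
[[384.3174417    0.         252.6186456 ]
 [  0.         384.3174417  198.20781184]
 [  0.           0.           1.        ]] [[358.58525787   0.         252.09084562]
 [  0.         358.58525787 194.9144626 ]
 [  0.           0.           1.        ]]
```

View pics/crops.png

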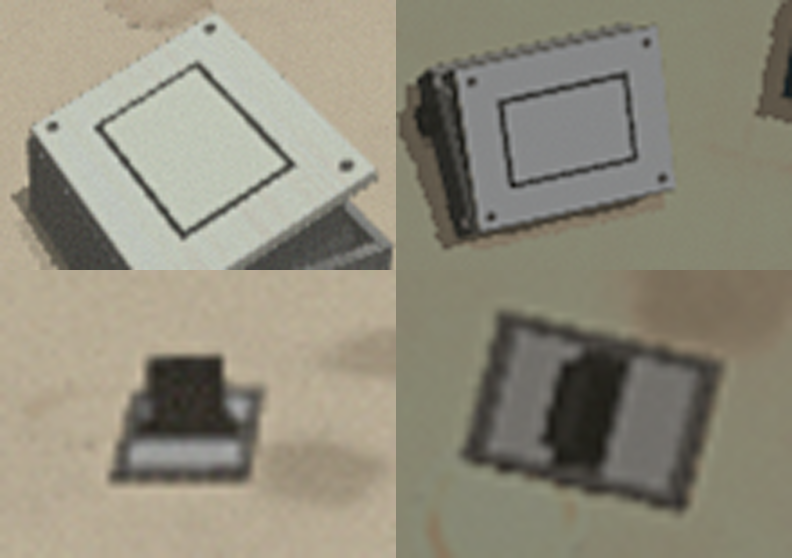

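Crops: the window's border shows fully in both views (side corners at about crop px (198,65), (293,164), (184,237) and (98,127)). The slide frame and fin are clear too. Next I fit both models to the edges.

```bash
cat >> h.py <<'E'
from scipy.optimize import least_squares
from scipy.ndimage import map_coordinates
from scipy.spatial.transform import Rotation as Ro
def edgepts(c, P, Q, mode, half=3.0):
    """sample normals along projected 3D edge P-Q; return edge points (col,row) ; mode 'line' dark line, 'step' strongest gradient"""
    g=cv2.cvtColor(c["img"],cv2.COLOR_RGB2GRAY).astype(float)
    p,q=proj(c,[P,Q]); d=(q-p)/np.linalg.norm(q-p); n=np.array([-d[1],d[0]])
    s=np.arange(-half,half+.01,.1); out=[]
    for f in np.linspace(.1,.9,25):
        m=p+f*(q-p); X=m+s[:,None]*n
        v=map_coordinates(g,[X[:,1],X[:,0]],order=1)
        w=np.maximum((np.percentile(v,70)-v) if mode=='line' else np.abs(np.gradient(v)),0)
        w=w-.3*w.max(); k=w.argmax(); w=np.maximum(w,0)*(abs(s-s[k])<1.6)
        if w.sum()>0: out.append(m+n*(w*s).sum()/w.sum())
    return np.array(out)
def fit(cs, corners, x0, modes, edges, iters=8, half=3.0):
    """corners(x)->Nx3 ; edges list of (i,j)"""
    x=np.array(x0,float)
    for it in range(iters):
        C=corners(x); obs=[(c,e,edgepts(c,C[e[0]],C[e[1]],modes,half if it<3 else min(half,2.2))) for c in cs for e in edges]
        def res(x):
            C=corners(x); r=[]
            for c,e,E in obs:
                p,q=proj(c,[C[e[0]],C[e[1]]]); d=(q-p)/np.linalg.norm(q-p)
                r.append((E-p)@np.array([-d[1],d[0]]))
            return np.concatenate(r)
        s=least_squares(res,x,loss='soft_l1',f_scale=.3); x=s.x
    rr=res(x).reshape(len(cs)*len(edges),-1)
    return x, np.sqrt((rr**2).mean(1)).round(2), rr.mean(1).round(2)
RECT=np.array([[-1,-1],[1,-1],[1,1],[-1,1]])/2
def face(x):  # cx,cy,cz,yaw,tilt,w,h
    R=Ro.from_euler('ZY',[x[3],-x[4]]).as_matrix()
    return np.c_[RECT*[x[5],x[6]],np.zeros(4)]@R.T+x[:3]
ED=[(0,1),(1,2),(2,3),(3,0)]
E
python3 - <<'E'
from h import *
import pickle; cs=pickle.load(open("c0.pkl","rb"))
sp=np.array([(198,65),(293,164),(184,237),(98,127)])/3.6+[240,235]
tp=np.array([(500,101),(626,74),(636,159),(512,187)])/3.6-[110,0]+[325,148]
# match: top image: up = +x world, right=-y. side: right=+x, down = -y
T=[tri(cs,[sp[i][::-1],tp[j][::-1]]) for i,j in ((0,0),(1,1),(2,2),(3,3))]
print(np.round(T,1)); cen=np.mean(T,0)
for k in range(4): print(np.linalg.norm(T[k]-T[k-1]).round(1))
yaw=np.arctan2(*( (np.array(T[0])+T[1]-T[2]-T[3])[[1,0]]))
x0=[*cen,yaw,.3,54,80]
for use in (cs,):
  x,r,b=fit(use,face,x0,'line',ED); print(x.round(3),np.degrees(x[3:5]).round(2),r,b)
  f2=lambda y:face([*y,54,80])
  x,r,b=fit(use,f2,x[:5],'line',ED); print(x.round(3),np.degrees(x[3:5]).round(2),r,b)
S=lambda h:(lambda x:np.c_[RECT*[54,80],np.zeros(4)]@Ro.from_euler('z',x[2]).as_matrix().T+[x[0],x[1],h])
tc=np.array([(500,312),(722,358),(685,510),(462,460)])-[396,270]; tc=tc/7.2+[130,190]
c=cs[1]; R=np.array(c["R"]);t=np.array(c["t"]);K=np.array(c["intrinsics"])
W=[]
o=-R.T@t
for p in tc:
    d=R.T@np.linalg.solve(K,[*p,1]); W.append(o+d*(4-o[2])/d[2])
W=np.array(W); print(W.round(1)); cen=W.mean(0); v=W[0]+W[3]-W[1]-W[2]; yaw=np.arctan2(-v[0],v[1])
for use in ([cs[1]],[cs[0]],cs):
  x,r,b=fit(use,S(3),[cen[0],cen[1],yaw],'step',ED); print(x.round(2),np.degrees(x[2]).round(2),r,b)
S4=lambda x:S(x[3])(x)
x,r,b=fit(cs,S4,[cen[0],cen[1],yaw,3],'step',ED); print(x.round(2),r,b)
E
```

```text
[[ 611.4 -163.5   80.6]
 [ 631.1 -244.2   81.8]
 [ 578.8 -257.5   61.7]
 [ 558.5 -176.5   61.4]]
57.8
83.1
57.5
83.5
[ 5.95329e+02 -2.08871e+02  7.16140e+01  2.49000e-01  3.51000e-01
  5.70480e+01  8.31500e+01] [14.27 20.14] [0.15 0.22 0.11 0.19 0.19 0.4  0.13 0.4 ] [ 0.12  0.21 -0.07 -0.19 -0.15 -0.39  0.07  0.39]
[ 5.94988e+02 -2.09478e+02  7.20460e+01  2.75000e-01  3.60000e-01] [15.74 20.6 ] [0.81 1.13 0.46 0.68 0.32 0.53 1.1  0.88] [0.78 1.11 0.41 0.6  0.27 0.47 1.09 0.84]
[[559.2 342.9   4. ]
 [545.  264.4   4. ]
 [491.7 274.7   4. ]
 [507.1 353.3   4. ]]
[ 5.2618e+02  3.1017e+02 -2.1000e-01] -11.85 [0.2  0.61 0.22 0.23] [ 0.18 -0.26  0.19 -0.09]
[ 5.2619e+02  3.0418e+02 -2.0000e-01] -11.23 [0.12 0.45 1.39 0.18] [0.08 0.03 0.33 0.12]
[ 5.2666e+02  3.0994e+02 -2.0000e-01] -11.6 [1.   0.55 1.13 0.19 0.15 0.6  0.27 0.25] [ 1.    0.24  0.26 -0.12  0.11 -0.37  0.24  0.12]
[ 5.2650e+02  3.1107e+02 -2.0000e-01 -4.6000e-01] [0.1  0.41 1.36 0.19 0.25 0.62 0.27 0.22] [ 0.05  0.2   0.11  0.13  0.23 -0.25  0.25  0.01]
```

```bash
cat >> h.py <<'E'
def toolR(yaw,tilt=0,flip=0):
    F=Ro.from_euler('ZY',[yaw,-tilt]).as_matrix()   # face frame
    R=np.c_[F[:,0],-F[:,1],-F[:,2]]
    return R@np.diag([-1,-1,1]) if flip else R
def row(p0,R0,p,R):
    s=R0.T@(np.array(p)-p0)/400; r=Ro.from_matrix(R0.T@R).as_rotvec()/(np.pi/2)
    return np.r_[s,r].round(4)
def now():
    s=sense(); q=np.array(s["ee_rot"]); return np.array(s["eef_pos"]),Ro.from_quat(q[[1,2,3,0]]).as_matrix(),s
E
python3 - <<'E'
from h import *
p,R,s=now(); print(p,R.round(3).tolist(),s["grip_width"],s["force"],s["time_s"])
y=np.radians(-11.7)
for f in (0,1):
  print(row(p,R,[526.3,310.5,110],toolR(y,0,f)),row(p,R,[526.3,310.5,28],toolR(y,0,f)))
E
```

```text
[191.23516451 488.93475557 225.09588785] [[-0.931, 0.364, 0.0], [0.364, 0.931, 0.0], [-0.0, 0.0, -1.0]] 0.9998742937542545 [0.41021679 0.05992262 0.1638511 ] 0.7
[-0.9426 -0.1104  0.2878  0.     -0.      1.8927] [-0.9426 -0.1104  0.4928  0.     -0.      1.8927]
[-0.9426 -0.1104  0.2878  0.      0.     -0.1073] [-0.9426 -0.1104  0.4928  0.      0.     -0.1073]
```

Emit:
{"method": "jog_arm", "body": {"series": "-0.2 -0.023 0.06 0 0 -0.1073 1;-0.3 -0.035 0.1 0 0 -0.1073 1;-0.45 -0.053 0.15 0 0 -0.1073 1;-0.6 -0.07 0.2 0 0 -0.1073 1;-0.75 -0.088 0.25 0 0 -0.1073 1;-0.9426 -0.1104 0.2878 0 0 -0.1073 1;-0.9426 -0.1104 0.2878 0 0 -0.1073 1;-0.9426 -0.1104 0.2878 0 0 -0.1073 1;-0.9426 -0.1104 0.2878 0 0 -0.1073 1;-0.9426 -0.1104 0.2878 0 0 -0.1073 1", "grip_force": 40}}

```text
time_s: 1.95
eef_pos: [525.3, 311.6, 110.6]
ee_rot: [0.0, 0.101, 0.995, 0.0]
force: [0.1, 0.3, -1.3]
grip_width: 1.006
grip_force: 0.0
```

```bash
python3 - <<'E'
from h import *
cs=[capture("side"),capture("top")]
def crop(c,x,y,w,h,f): return cv2.resize(c["img"][y:y+h,x:x+w,::-1],None,fx=f,fy=f,interpolation=cv2.INTER_CUBIC)
cv2.imwrite("pics/b.png",np.hstack([crop(cs[0],170,100,100,110,3.9),crop(cs[1],90,150,100,110,3.9)]))
p,R,s=now(); print(p,s["force"],s["joints"],s["time_s"]); y=np.radians(-11.7)
print(row(p,R,[526.3,310.5,28],toolR(y,0,1)))
E
```

```text
[525.66286019 311.257761   110.47612482] [-1.14420597 -0.20799958 -0.13746128] [ 3.43049182e-01  6.02577583e-01  1.36881316e+00  4.06607411e-05
  1.16961478e+00 -1.02488672e+00] 2.05
[-1.800e-03 -1.600e-03  2.062e-01  2.000e-04  3.000e-04  8.000e-04]
```

View pics/b.png

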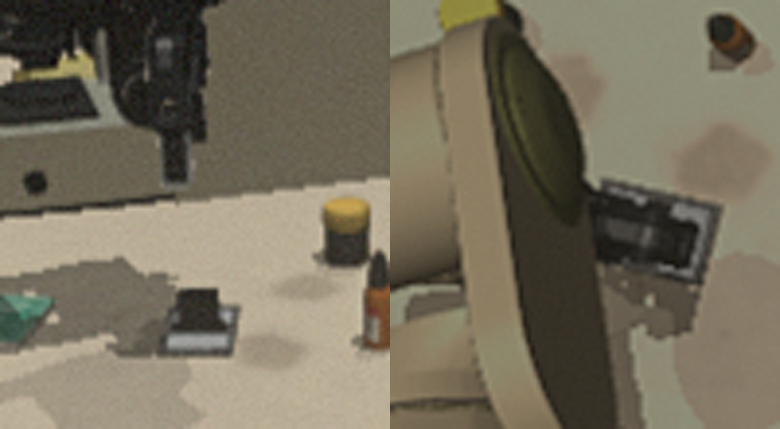

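```bash
python3 - <<'E'
from h import *
import pickle; c=pickle.load(open("c0.pkl","rb"))[0]
y=np.array([.20,.98,0])
X=[[526,310.5,34],[526,310.5,4],np.array([525.7,311.3,91])-40*y,np.array([525.7,311.3,110])-50*y]
print((proj(c,X)-[170,100])*3.9)
E
```

```text
[[193.6954496  289.00312593]
 [196.18549956 326.15710185]
 [182.25137663 236.53176915]
 [178.85153545 215.96032214]]
```

```bash
python3 - <<'E'
from h import *
cs=[capture("side"),capture("top")]
p,R,s=now(); print(p,R.round(2).tolist(),s["grip_width"])
for c,o in zip(cs,([170,100],[90,150])):
  X=[p,p+R@[0,43,6],p+R@[0,-43,6],p+R@[0,0,-54],p+R@[0,0,-150]]
  print((proj(c,X)).round())
  im=c["img"][...,::-1].copy()
  for i,q in enumerate(proj(c,X)): cv2.circle(im,tuple(int(v) for v in q),1,[(0,0,255),(0,255,0),(255,255,0),(255,0,255),(0,255,255)][i],-1)
  cv2.imwrite("pics/t%d.png"%o[0],im)
a=cv2.imread("pics/t170.png")[60:210,130:280];b=cv2.imread("pics/t90.png")[120:270,60:210]
cv2.imwrite("pics/c.png",cv2.resize(np.hstack([a,b]),(800,400),interpolation=cv2.INTER_NEAREST))
E
```

```text
[525.91081915 310.95467153 110.26375852] [[-0.98, 0.2, 0.0], [0.2, 0.98, 0.0], [-0.0, 0.0, -1.0]] 1.0004541430037794
[[218. 149.]
 [220. 145.]
 [216. 156.]
 [217. 130.]
 [214.  94.]]
[[143. 206.]
 [126. 202.]
 [163. 211.]
 [135. 205.]
 [118. 201.]]
```

View pics/c.png

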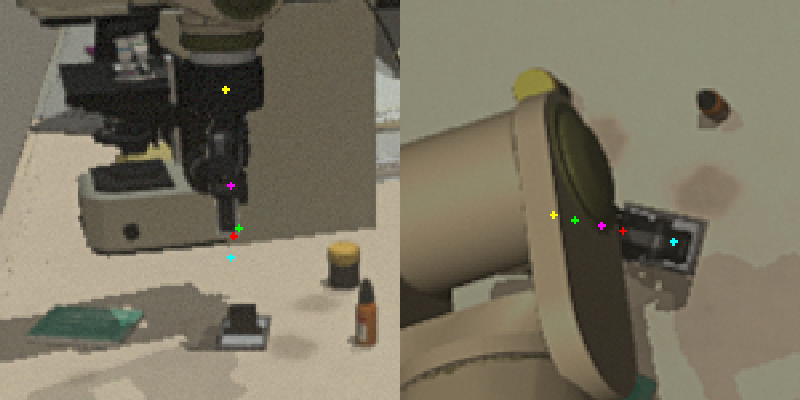

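The top view shows the near open finger at crop (680,245), where I expected it. In the side view its tip at (228,235) looks higher than predicted. I'll descend and check before closing.

Emit:
{"method": "jog_arm", "body": {"series": "0 0 0.06 0 0 0 1;0 0 0.12 0 0 0 1;0 0 0.16 0 0 0 1;0 0 0.19 0 0 0 1;0 0 0.2056 0 0 0 1;0 0 0.2056 0 0 0 1;0 0 0.2056 0 0 0 1"}}

```text
time_s: 3.02
eef_pos: [526.7, 310.6, 28.4]
ee_rot: [0.001, 0.102, 0.995, 0.0]
force: [0.0, 1.1, -0.4]
grip_width: 0.997
grip_force: 0.0
```

```bash
python3 - <<'E'
from h import *
c=capture("side"); d=capture("top")
p,R,s=now(); print(p,s["force"],s["joints"])
def mk(c,x,y,w,h,X=()):
  im=c["img"][...,::-1].copy(); im=cv2.resize(im[y:y+h,x:x+w],None,fx=5,fy=5,interpolation=cv2.INTER_CUBIC)
  for q in proj(c,X): cv2.circle(im,tuple(int(v) for v in (q-[x,y])*5+2),2,(0,0,255),-1)
  return im
X=[p,p+R@[0,-43,6],p+R@[0,43,6]]
cv2.imwrite("pics/d.png",np.hstack([mk(c,180,120,75,85,X),mk(d,110,160,75,85,X)]))
E
```

```text
[526.55983724 310.60145881  28.28521715] [ 0.02491915 -0.79013449 -0.40737127] [ 3.41520870e-01  7.06214704e-01  1.42854576e+00  3.35537199e-05
  1.00587286e+00 -1.02506691e+00]
```

View pics/d.png

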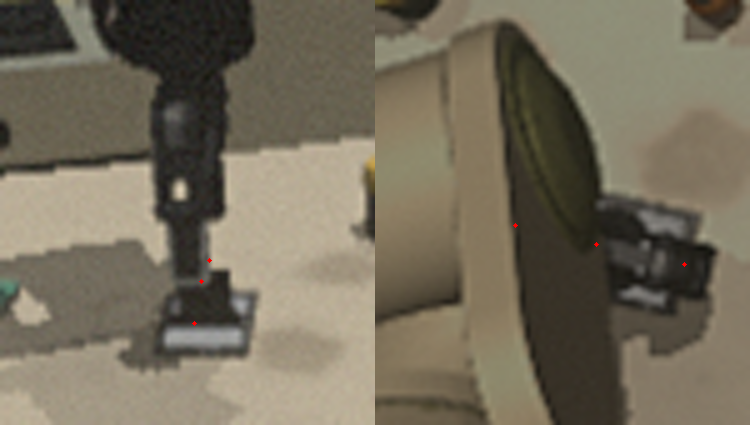

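The side crop shows the finger ending at about (190,280), higher than predicted, but the swing as it closes should lower it. I'll close on the fin gently and check.

Emit:
{"method": "jog_arm", "body": {"series": "0 0 0 0 0 0 -0.4;0 0 0 0 0 0 -0.4;0 0 0 0 0 0 -0.4;0 0 0 0 0 0 -1;0 0 0 0 0 0 -1;0 0 0 0 0 0 -1;0 0 0 0 0 0 -1;0 0 0 0 0 0 -1", "grip_force": 40}}

```text
time_s: 4.12
eef_pos: [526.5, 310.5, 28.0]
ee_rot: [0.0, 0.102, 0.995, 0.0]
force: [-0.4, 0.5, 4.0]
grip_width: -0.001
grip_force: 1.8
```

```bash
python3 - <<'E'
from h import *
c=capture("side"); d=capture("top")
p,R,s=now(); print(p,s["force"],s["grip_width"],s["grip_force"])
def mk(c,x,y,w,h,X=()):
  im=c["img"][...,::-1].copy(); im=cv2.resize(im[y:y+h,x:x+w],None,fx=7,fy=7,interpolation=cv2.INTER_CUBIC)
  for q in proj(c,X): cv2.circle(im,tuple(int(v) for v in (q-[x,y])*7+3),2,(0,0,255),-1)
  return im
X=[p,p+R@[0,-6,19]]
cv2.imwrite("pics/e.png",np.hstack([mk(c,190,130,55,75,X),mk(d,125,180,55,75,X)]))
E
```

```text
[526.44750057 310.56716162  27.94088196] [-0.34057896  0.02348143  4.09823353] 0.0024187325432910604 2.0331545546650887
```

View pics/e.png

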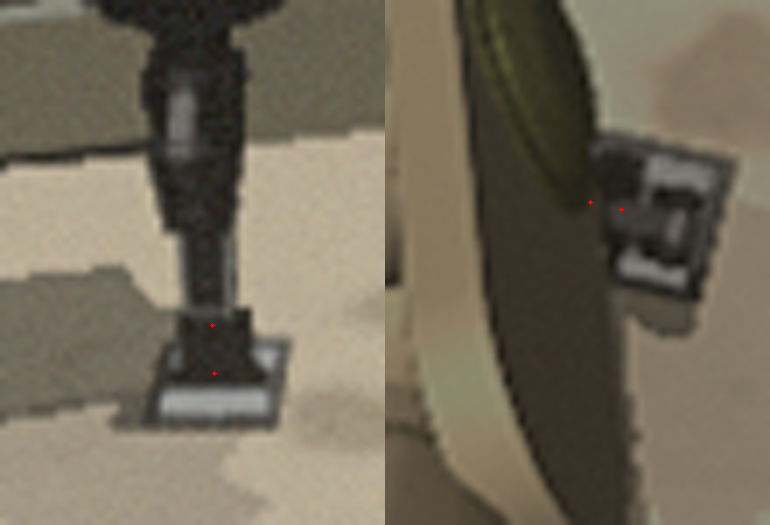

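The gripper closed to zero width, with the tips resting on top of the fin (side crop: finger ends at about (210,310), just at the fin's top). So the real tips stand about 25 mm farther back than stated. I'll open, lower by 24 mm and grip again.

Emit:
{"method": "jog_arm", "body": {"series": "0 0 -0.01 0 0 0 0.2;0 0 -0.01 0 0 0 0.2;0 0 -0.01 0 0 0 0.2;0 0 -0.01 0 0 0 0.2;0 0 -0.01 0 0 0 0.2;0 0 0.02 0 0 0 0.2;0 0 0.04 0 0 0 0.2;0 0 0.055 0 0 0 0.2;0 0 0.06 0 0 0 0.2;0 0 0.06 0 0 0 0.2"}}

```text
time_s: 5.48
eef_pos: [526.3, 310.5, 3.7]
ee_rot: [-0.0, 0.102, 0.995, -0.0]
force: [0.4, 0.5, 0.4]
grip_width: 0.598
grip_force: 0.0
```

Emit:
{"method": "jog_arm", "body": {"series": "0 0 0 0 0 0 -1;0 0 0 0 0 0 -1;0 0 0 0 0 0 -1;0 0 0 0 0 0 -1;0 0 0 0 0 0 -1;0 0 0 0 0 0 -1"}}

```text
time_s: 6.22
eef_pos: [526.5, 310.6, 4.1]
ee_rot: [0.0, 0.102, 0.995, 0.0]
force: [0.5, -0.3, 5.1]
grip_width: 0.13
grip_force: 39.6
```

Width 0.13 (about 11 mm): the fin is gripped. I'll lift and measure how the slide hangs.

Emit:
{"method": "jog_arm", "body": {"series": "0 0 -0.05 0 0 0 -1;0 0 -0.15 0 0 0 -1;0 0 -0.25 0 0 0 -1;0 0 -0.32 0 0 0 -1;0 0 -0.32 0 0 0 -1;0 0 -0.32 0 0 0 -1", "grip_force": 60}}

```text
time_s: 6.98
eef_pos: [525.7, 310.3, 130.9]
ee_rot: [-0.001, 0.102, 0.995, -0.0]
force: [-0.3, 0.3, -1.0]
grip_width: 0.129
grip_force: 58.8
```

```bash
python3 - <<'E'
from h import *
p,R,s=now(); print(p,R.round(3).tolist(),s["force"],s["grip_width"],s["wrist_torque"])
# target: hover over stage, tilted; slide underside assumed at tool z = d from TCP
c=np.array([595.3,-208.9,71.6]);yaw,t=np.radians([14.3,20.0])
Rt=toolR(yaw,t,1); n=-Rt[:,2]
d=4.0 # TCP height above underside while on the bench
# two reachable alternatives: hover 40 over face
for h in (60,40): print(h, c+n*(h+d), row(p,R,c+n*(h+d),Rt))
m=np.array([560,50,150]); print(row(p,R,m,toolR(0,0,1)))
E
```

```text
[525.71058848 310.27721808 130.87559338] [[-0.979, 0.203, -0.002], [0.203, 0.979, -0.001], [0.001, -0.001, -1.0]] [-0.26507359  0.32644713 -0.96425523] 0.12893523083143613 [-0.02158232 -0.01131538  0.02078676]
60 [ 574.08893444 -214.30663281  131.74032773] [-0.3845 -1.2597 -0.0015 -0.0508 -0.2194 -0.2859]
40 [ 580.71739243 -212.61706006  112.94647531] [-0.3999 -1.2521  0.0454 -0.0508 -0.2194 -0.2859]
[-2.159e-01 -6.198e-01 -4.750e-02 -5.000e-04 -1.000e-03 -1.300e-01]
```

Emit:
{"method": "jog_arm", "body": {"series": "-0.04 -0.12 -0.02 0 0 -0.03 -1;-0.09 -0.25 -0.045 0 0 -0.07 -1;-0.13 -0.37 -0.0475 0 0 -0.1 -1;-0.17 -0.5 -0.0475 0 0 -0.13 -1;-0.2159 -0.6198 -0.0475 0 0 -0.13 -1;-0.2159 -0.6198 -0.0475 0 0 -0.13 -1;-0.2159 -0.6198 -0.0475 0 0 -0.13 -1;-0.2159 -0.6198 -0.0475 0 0 -0.13 -1"}}

```text
time_s: 7.98
eef_pos: [560.2, 51.3, 150.3]
ee_rot: [-0.001, -0.001, 1.0, 0.0]
force: [-0.2, 0.4, -0.1]
grip_width: 0.126
grip_force: 59.0
```

```bash
python3 - <<'E'
from h import *
p,R,s=now(); print(p,s["grip_width"],s["joints"])
c=np.array([595.3,-208.9,71.6]);yaw,t=np.radians([14.3,20.0])
Rt=toolR(yaw,t,1); n=-Rt[:,2]
print(row(p,R,c+n*50,Rt))
E
```

```text
[560.19800449  51.34229846 150.25757072] 0.1264389527937392 [-1.16913406e-01  4.61406443e-01  1.48625373e+00  1.53584378e-04
  1.19496293e+00 -1.68919420e+00]
[-0.0455 -0.6613  0.079  -0.0273 -0.2217 -0.1564]
```

Emit:
{"method": "jog_arm", "body": {"series": "-0.01 -0.1 0 0 -0.05 -0.04 -1;-0.015 -0.22 0 0 -0.1 -0.08 -1;-0.02 -0.34 0 -0.015 -0.15 -0.11 -1;-0.03 -0.46 0.01 -0.02 -0.2 -0.14 -1;-0.04 -0.57 0.03 -0.0273 -0.2217 -0.1564 -1;-0.0455 -0.64 0.05 -0.0273 -0.2217 -0.1564 -1;-0.0455 -0.6613 0.07 -0.0273 -0.2217 -0.1564 -1;-0.0455 -0.6613 0.079 -0.0273 -0.2217 -0.1564 -1;-0.0455 -0.6613 0.079 -0.0273 -0.2217 -0.1564 -1;-0.0455 -0.6613 0.079 -0.0273 -0.2217 -0.1564 -1"}}

```text
time_s: 9.22
eef_pos: [579.0, -213.3, 119.6]
ee_rot: [0.173, -0.123, 0.977, 0.021]
force: [0.8, 0.7, -0.2]
grip_width: 0.124
grip_force: 58.9
```

```bash
python3 - <<'E'
from h import *
cs=[capture("side"),capture("top")]
import pickle; pickle.dump(cs,open("c1.pkl","wb"))
p,R,s=now(); print(p,s["grip_width"],s["joints"],s["force"])
def pose(d): return p+R@[0,0,d]
def mk(c,x,y,w,h,X=()):
  im=c["img"][...,::-1].copy(); im=cv2.resize(im[y:y+h,x:x+w],None,fx=4,fy=4,interpolation=cv2.INTER_CUBIC)
  for q in proj(c,X): cv2.circle(im,tuple(int(v) for v in (q-[x,y])*4+2),2,(0,0,255),-1)
  return im
X=np.array([p+R@[54*a,80*b,0] for a,b in RECT])
X=np.vstack([X,face([595.3,-208.9,71.6,np.radians(14.3),np.radians(20),57,83])])
cv2.imwrite("pics/f.png",np.hstack([mk(cs[0],240,200,100,110,X),mk(cs[1],330,130,100,110,X)]))
E
```

```text
[ 578.97576165 -213.76280986  119.55709302] 0.1275918293322882 [-0.66157098  0.48097546  1.59114395  0.35840012  0.88059353 -2.68493755] [-0.00149867 -0.06634883 -1.3353296 ]
```

View pics/f.png

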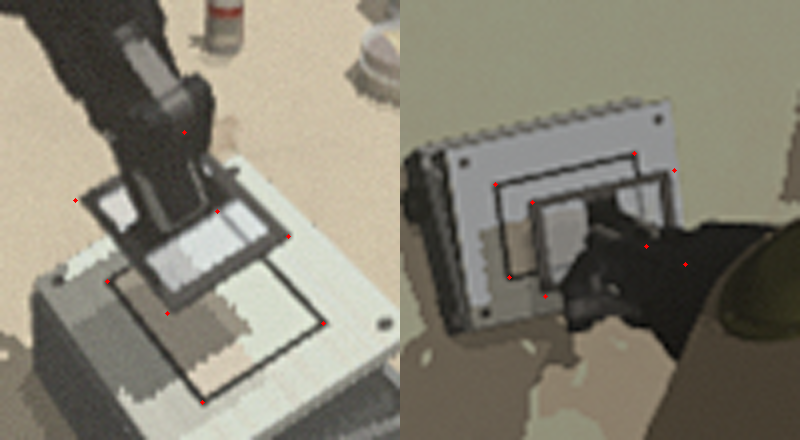

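The side crop shows the slide held roughly parallel above the face, its corners at (82,200), (172,308) and (289,236), with the window beyond. In the top view its edges run (535,203)-(668,172) and (535,203)-(545,295). I'll fit the held slide's pose from these edges.

```bash
cat >> h.py <<'E'
def fitpose(cs, vis, F0, o0, prior=(0.02,0.02,0.05), mode='line', half=2.5, w0=4., iters=8):
    """held slide: pose of top-surface frame line. vis=[(cam index,(i,j),f0,f1)]; x=[offset(3, face axes, mm), rotvec(3), w]"""
    def corners(x):
        A=F0@Ro.from_rotvec(x[3:6]).as_matrix()
        return np.c_[RECT*[54-x[6],80-x[6]],np.full(4,4.)]@A.T+o0+F0@x[:3]
    x=np.r_[np.zeros(6),w0]
    for it in range(iters):
        C=corners(x); obs=[]
        for ci,e,a,b in vis:
            P,Q=C[e[0]],C[e[1]]; obs.append((ci,e,edgepts(cs[ci],P+(Q-P)*a,P+(Q-P)*b,mode,half)))
        def res(x):
            C=corners(x); r=[]
            for ci,e,E in obs:
                p,q=proj(cs[ci],[C[e[0]],C[e[1]]]); d=(q-p)/np.linalg.norm(q-p)
                r.append((E-p)@np.array([-d[1],d[0]]))
            return np.r_[np.concatenate(r),x[3:6]/prior*3,(x[6]-w0)/1.]
        x=least_squares(res,x,loss='soft_l1',f_scale=.3).x
    k=0;out=[]
    r=res(x)
    for _,e,E in obs: out.append(round(float(np.sqrt((r[k:k+len(E)]**2).mean())),2)); k+=len(E)
    return x,out
E
cat > m.py <<'E'
from h import *
import pickle,sys
cs=pickle.load(open(sys.argv[1],"rb"))
p,R,s=now()
F0=R@np.diag([-1,1,-1]); o0=p.copy()
vis=[(0,(3,0),.05,.95),(0,(0,1),.05,.95),(0,(1,2),.05,.3),(1,(2,1),.05,.95),(1,(2,3),.05,.8)]
Wc=np.array([595.3,-208.9,71.6]);W=Ro.from_euler('ZY',np.radians([14.3,-20.0])).as_matrix()
for pr in ((.01,.01,.02),(.04,.04,.06)):
  x,o=fitpose(cs,vis,F0,o0,pr); print(x[:3].round(1),np.degrees(x[3:6]).round(2),x[6].round(2),o)
  und=o0+F0@x[:3]; A=F0@Ro.from_rotvec(x[3:6]).as_matrix()
  print(" underside centre in window frame",(W.T@(und-Wc)).round(2)," rot deg",np.degrees(Ro.from_matrix(W.T@A).as_rotvec()).round(2))
E
python3 m.py c1.pkl
```

```text
[ 1.8  1.4 -6.4] [ 0.01 -0.02  0.04] 5.01 [0.69, 0.53, 0.17, 1.06, 0.32]
 underside centre in window frame [ 2.23  0.68 44.49]  rot deg [-0.06 -0.09  0.03]
[ 2.   1.6 -6.7] [ 0.42 -2.16  0.12] 5.33 [0.85, 0.51, 0.12, 1.03, 0.3]
 underside centre in window frame [ 2.43  0.96 44.23]  rot deg [ 0.35 -2.24  0.11]
```

Emit:
{"method": "jog_arm", "body": {"series": "0.003 -0.001 0.03 0 0 0 -1;0.0055 -0.0018 0.06 0 0 0 -1;0.0055 -0.0018 0.078 0 0 0 -1;0.0055 -0.0018 0.085 0 0 0 -1;0.0055 -0.0018 0.085 0 0 0 -1;0.0055 -0.0018 0.085 0 0 0 -1"}}

```text
time_s: 10.07
eef_pos: [588.3, -212.8, 86.8]
ee_rot: [0.173, -0.122, 0.977, 0.021]
force: [-0.1, 0.9, -0.5]
grip_width: 0.126
grip_force: 58.9
```

```bash
python3 - <<'E'
from h import *
cs=[capture("side"),capture("top")]
import pickle; pickle.dump(cs,open("c2.pkl","wb"))
p,R,s=now(); print(p,s["grip_width"],s["force"])
W=Ro.from_euler('ZY',np.radians([14.3,-20.0])).as_matrix(); Wc=np.array([595.3,-208.9,71.6])
def mk(c,x,y,w,h,X):
  im=c["img"][...,::-1].copy(); im=cv2.resize(im[y:y+h,x:x+w],None,fx=5,fy=5,interpolation=cv2.INTER_CUBIC)
  for q in proj(c,X): cv2.circle(im,tuple(int(v) for v in (q-[x,y])*5+2),1,(0,0,255),-1)
  return im
X=np.vstack([np.c_[RECT*[54,80],np.full(4,h)]@W.T+Wc for h in (10,)]+[np.c_[RECT*[57,83],np.zeros(4)]@W.T+Wc])
cv2.imwrite("pics/g.png",np.hstack([mk(cs[0],250,225,80,90,X),mk(cs[1],335,150,80,90,X)]))
E
python3 m.py c2.pkl
```

```text
[ 588.30442392 -212.79239755   86.77180098] 0.12842445750647252 [-0.0641006  -0.73820661  0.00701453]
[ 1.8  0.7 -7.5] [ 0.01 -0.02  0.09] 4.8 [0.65, 0.28, 0.16, 1.2, 0.31]
 underside centre in window frame [-0.3  -1.37  9.44]  rot deg [-0.07 -0.1   0.03]
[ 1.9  1.  -7.6] [ 0.38 -2.07  0.23] 5.1 [0.61, 0.24, 0.13, 1.13, 0.3]
 underside centre in window frame [-0.16 -1.08  9.27]  rot deg [ 0.3  -2.15  0.16]
```

View pics/g.png

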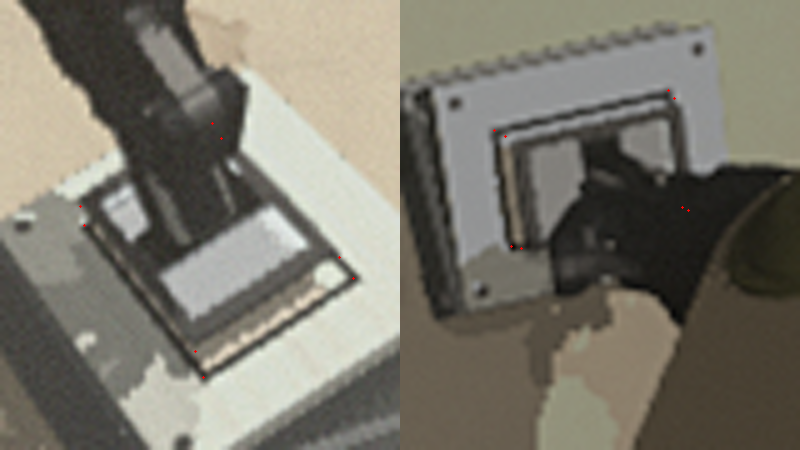

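Side: the slide sits just inside the border with its corner at about (190,342), and the border corner is at (204,377). Top: the slide corner at about (518,140) and the border corner at (494,131) suggest the slide is a few mm off. The dark border can confuse the frame fit, so I'll fit the clean pane/frame edges, calibrated on the bench image.

```bash
cat > n.py <<'E'
from h import *
import pickle,sys
def segpts(c,P,Q,cen,half):
    g=cv2.cvtColor(c["img"],cv2.COLOR_RGB2GRAY).astype(float)
    p,q,o=proj(c,[P,Q,cen]); d=(q-p)/np.linalg.norm(q-p); n=np.array([-d[1],d[0]])
    if n@(p-o)<0: n=-n
    s=np.arange(-half,half+.01,.1); out=[]
    for f in np.linspace(0,1,15):
        m=p+f*(q-p); X=m+s[:,None]*n
        w=-np.gradient(map_coordinates(g,[X[:,1],X[:,0]],order=1)); w=np.maximum(w-.3*w.max(),0)
        if w.max()<=0: continue
        w=w*(abs(s-s[w.argmax()])<1.2); out.append(m+n*(w*s).sum()/w.sum())
    return np.array(out)
def fit2(cs,vis,corners,x0,prior=None,half=2.,iters=8):
    x=np.array(x0,float)
    for it in range(iters):
        C=corners(x); obs=[(ci,e,segpts(cs[ci],C[e[0]]+(C[e[1]]-C[e[0]])*a,C[e[0]]+(C[e[1]]-C[e[0]])*b,C.mean(0),half)) for ci,e,a,b in vis]
        def parts(x):
            C=corners(x); r=[]
            for ci,e,E in obs:
                p,q=proj(cs[ci],[C[e[0]],C[e[1]]]); d=(q-p)/np.linalg.norm(q-p); r.append((E-p)@np.array([-d[1],d[0]]))
            return r
        res=lambda x: np.concatenate(parts(x)+([prior(x)] if prior else []))
        x=least_squares(res,x,loss='soft_l1',f_scale=.3).x
    return x,[round(float(np.sqrt((r**2).mean())),2) for r in parts(x)]
if __name__=="__main__":
    c0=pickle.load(open("c0.pkl","rb"))
    def B(x): return np.c_[RECT*[54-2*x[3],80-2*x[4]],np.zeros(4)]@Ro.from_euler('z',x[2]).as_matrix().T+[x[0],x[1],4]
    v0=[(0,(0,1),.15,.85),(0,(3,0),.85,.95),(0,(1,2),.05,.15),(1,(0,1),.15,.85),(1,(2,3),.15,.85),(1,(1,2),.08,.32),(1,(1,2),.68,.92),(1,(3,0),.08,.3),(1,(3,0),.7,.92)]
    for vv in (v0,v0[3:]):
        x,o=fit2(c0,vv,B,[526.3,310.5,np.radians(-11.7),5,5],lambda x:(x[3:]-5)*.5); print("bench",x.round(2),np.degrees(x[2]).round(2),o)
    a,b=x[3:]
    cs=pickle.load(open(sys.argv[1],"rb")); p,R,s=now(); F0=R@np.diag([-1,1,-1])
    Wc=np.array([595.3,-208.9,71.6]);W=Ro.from_euler('ZY',np.radians([14.3,-20.0])).as_matrix()
    v=[(0,(0,1),.15,.85),(0,(3,0),.7,.95),(0,(1,2),.05,.3),(1,(2,3),.1,.6),(1,(1,2),.08,.3),(1,(1,2),.7,.92)]
    for sg in (.3,2.):
        def H(x): return np.c_[RECT*[54-2*a,80-2*b],np.full(4,4.)]@(F0@Ro.from_rotvec(x[3:6]).as_matrix()).T+p+F0@x[:3]
        x,o=fit2(cs,v,H,[1.5,0,-6.5,0,0,0],lambda x:np.degrees(x[3:6])/sg,2.)
        A=F0@Ro.from_rotvec(x[3:6]).as_matrix()
        print("off",x[:3].round(2),"rot",np.degrees(x[3:6]).round(2),o,"| in window:",(W.T@(p+F0@x[:3]-Wc)).round(2),np.degrees(Ro.from_matrix(W.T@A).as_rotvec()).round(2))
E
python3 n.py c2.pkl
python3 - <<'E'
from h import *
import pickle
for f in ("c0.pkl","c2.pkl"):
  cs=pickle.load(open(""+f,"rb"))
  # top camera alone / side alone window check with fixed pose params: all visible edges in c0
  if f=="c0.pkl":
    for tl in (18,20,22):
      g=lambda y:face([*y[:4],np.radians(tl),57,83]); x,r,b=fit(cs,g,[595.3,-208.9,71.6,.25],'line',ED); print(tl,x.round(2),r)
E
```

```text
bench [ 5.2661e+02  3.0989e+02 -1.9000e-01  5.2700e+00  7.4400e+00] -10.77 [0.23, 0.43, 0.14, 0.15, 0.12, 0.17, 0.15, 0.16, 0.25]
bench [ 5.2639e+02  3.0997e+02 -2.0000e-01  5.1600e+00  7.4900e+00] -11.49 [0.11, 0.11, 0.07, 0.15, 0.16, 0.13]
off [ 1.33  1.35 -5.69] rot [ 0.01 -0.02  0.12] [0.24, 0.19, 0.19, 0.31, 0.28, 0.25] | in window: [-0.75 -0.7  11.21] [-0.08 -0.09  0.05]
off [ 1.19  1.38 -5.9 ] rot [-0.13 -0.46  0.84] [0.27, 0.17, 0.14, 0.28, 0.32, 0.15] | in window: [-0.89 -0.67 11.  ] [-0.22 -0.53  0.78]
18 [ 5.953e+02 -2.089e+02  7.166e+01  2.500e-01] [0.25 0.41 0.2  0.11 0.21 0.48 0.21 0.27]
20 [ 5.9533e+02 -2.0888e+02  7.1620e+01  2.5000e-01] [0.17 0.25 0.09 0.17 0.17 0.39 0.16 0.4 ]
22 [ 5.9529e+02 -2.0885e+02  7.1630e+01  2.5000e-01] [0.3  0.12 0.22 0.29 0.17 0.27 0.14 0.53]
```

Bench calibration and held-slide fit agree (residuals about 0.2 px): the slide is 0.8 and 0.7 mm off centre and 11 mm above the face. Correcting and lowering 8 mm.

Emit:
{"method": "jog_arm", "body": {"series": "-0.002 0.0018 0.008 0 0 0 -1;-0.002 0.0018 0.014 0 0 0 -1;-0.002 0.0018 0.02 0 0 0 -1;-0.002 0.0018 0.02 0 0 0 -1;-0.002 0.0018 0.02 0 0 0 -1"}}

```text
time_s: 10.8
eef_pos: [591.5, -211.1, 79.2]
ee_rot: [0.173, -0.122, 0.977, 0.021]
force: [-0.3, 0.4, -0.2]
grip_width: 0.123
grip_force: 58.9
```

```bash
python3 - <<'E'
from h import *
import pickle; cs=[capture("side"),capture("top")]; pickle.dump(cs,open("c3.pkl","wb")); p,R,s=now(); print(p,s["force"],s["wrist_torque"])
W=Ro.from_euler('ZY',np.radians([14.3,-20.0])).as_matrix()
print(np.degrees(Ro.from_matrix(W.T@R@np.diag([-1,1,-1])).as_rotvec()))
E
python3 n.py c3.pkl
```

```text
[ 591.47834454 -211.13726801   79.28490332] [ 0.19320657  0.63836784 -0.56847477] [-0.00298884  0.1433038   0.03230075]
[-0.06424    -0.05606603 -0.06261444]
bench [ 5.2661e+02  3.0989e+02 -1.9000e-01  5.2700e+00  7.4400e+00] -10.77 [0.23, 0.43, 0.14, 0.15, 0.12, 0.17, 0.15, 0.16, 0.25]
bench [ 5.2639e+02  3.0997e+02 -2.0000e-01  5.1600e+00  7.4900e+00] -11.49 [0.11, 0.11, 0.07, 0.15, 0.16, 0.13]
off [ 1.27  1.39 -5.59] rot [ 0.01 -0.03  0.16] [0.27, 0.15, 0.22, 0.28, 0.34, 0.23] | in window: [-0.09  0.16  3.09] [-0.06 -0.08  0.09]
off [ 1.21  1.51 -5.93] rot [-0.12 -1.17  0.88] [0.26, 0.15, 0.14, 0.18, 0.39, 0.1] | in window: [-0.15  0.28  2.75] [-0.18 -1.22  0.82]
```

Emit:
{"method": "jog_arm", "body": {"series": "0 0 0.002 0 0 0 -1;0 0 0.004 0 0 0 -1;0 0 0.005 0 0 0 -1;0 0 0.005 0 0 0 -1"}}

```text
time_s: 11.4
eef_pos: [592.1, -210.9, 77.3]
ee_rot: [0.173, -0.122, 0.977, 0.021]
force: [-0.6, 0.0, -1.0]
grip_width: 0.122
grip_force: 58.9
```

Emit:
{"method": "jog_arm", "body": {"series": "0 0 0.001 0 0 0 -1;0 0 0.0015 0 0 0 -1;0 0 0.0015 0 0 0 -1"}}

```text
time_s: 11.78
eef_pos: [592.3, -210.9, 76.8]
ee_rot: [0.173, -0.122, 0.977, 0.021]
force: [-0.2, 0.4, -0.8]
grip_width: 0.127
grip_force: 58.9
```

Emit:
{"method": "jog_arm", "body": {"series": "0 0 0.001 0 0 0 -1;0 0 0.0015 0 0 0 -1;0 0 0.0015 0 0 0 -1"}}

```text
time_s: 12.15
eef_pos: [592.5, -210.9, 76.2]
ee_rot: [0.173, -0.122, 0.977, 0.021]
force: [0.4, -0.7, -0.9]
grip_width: 0.124
grip_force: 58.9
```

Emit:
{"method": "jog_arm", "body": {"series": "0 0 0.001 0 0 0 -1;0 0 0.0015 0 0 0 -1;0 0 0.0015 0 0 0 -1"}}

```text
time_s: 12.52
eef_pos: [592.7, -210.8, 75.6]
ee_rot: [0.173, -0.122, 0.977, 0.021]
force: [0.2, -0.3, -0.7]
grip_width: 0.126
grip_force: 58.9
```

```bash
python3 - <<'E'
from h import *
p,R,s=now(); print(p,R.T@s["force"],R.T@s["wrist_torque"])
E
```

```text
[ 592.71078262 -210.78948538   75.61232151] [ 0.13630934 -0.36387456  0.74596163] [0.04140862 0.21950694 0.00631522]
```

Emit:
{"method": "jog_arm", "body": {"series": "0 0 0.001 0 0 0 -1;0 0 0.0015 0 0 0 -1;0 0 0.0015 0 0 0 -1"}}

```text
time_s: 12.9
eef_pos: [592.9, -210.7, 75.1]
ee_rot: [0.173, -0.122, 0.977, 0.021]
force: [-0.5, -0.3, -0.3]
grip_width: 0.124
grip_force: 58.9
```

Emit:
{"method": "jog_arm", "body": {"series": "0 0 0.001 0 0 0 -1;0 0 0.0015 0 0 0 -1;0 0 0.0015 0 0 0 -1"}}

```text
time_s: 13.28
eef_pos: [593.0, -210.8, 74.8]
ee_rot: [0.173, -0.122, 0.977, 0.021]
force: [-4.5, 1.5, 6.5]
grip_width: 0.127
grip_force: 60.0
```

```bash
python3 - <<'E'
from h import *
import pickle; cs=[capture("side"),capture("top")]; pickle.dump(cs,open("c4.pkl","wb")); p,R,s=now(); print(p,R.T@s["force"],R.T@s["wrist_torque"])
E
python3 n.py c4.pkl|grep off
```

```text
[ 593.05902118 -210.75505877   74.8828904 ] [ 1.77992691  2.51755332 -6.67587173] [-0.30221481  0.55477311  0.08846843]
off [ 1.21  1.58 -5.77] rot [ 0.01 -0.02  0.13] [0.25, 0.2, 0.22, 0.28, 0.31, 0.37] | in window: [-0.14  0.33 -1.79] [-0.06 -0.08  0.07]
off [ 1.06  1.65 -5.89] rot [ 0.1  -0.54  0.91] [0.29, 0.19, 0.18, 0.24, 0.32, 0.22] | in window: [-0.28  0.4  -1.91] [ 0.03 -0.6   0.85]
```

Contact at about 7 N. The force is lowest at a flush pose, so I'll try small tilts to find it.

Emit:
{"method": "jog_arm", "body": {"series": "0 0 0 0 0.006 0 -1;0 0 0 0 0.006 0 -1;0 0 0 0 0.006 0 -1"}}

```text
time_s: 13.75
eef_pos: [593.0, -210.8, 75.0]
ee_rot: [0.168, -0.122, 0.978, 0.021]
force: [-5.5, 0.2, 6.4]
grip_width: 0.126
grip_force: 60.2
```

```bash
cat > f.py <<'E'
from h import *
f=[];t=[];q=[]
for _ in range(4):
    c=capture("top"); p,R,s=now(); f.append(R.T@s["force"]); t.append(R.T@s["wrist_torque"]); q.append(p)
print(np.mean(q,0).round(2),"F",np.mean(f,0).round(2),"T",np.mean(t,0).round(3),s["grip_width"],s["time_s"])
E
python3 f.py
```

```text
[ 593.03 -210.81   74.98] F [ 3.47  1.68 -7.68] T [-0.306  0.481 -0.026] 0.12566580142335126 13.95
```

Emit:
{"method": "jog_arm", "body": {"series": "0 0 0 0 -0.012 0 -1;0 0 0 0 -0.012 0 -1;0 0 0 0 -0.012 0 -1"}}

```text
time_s: 14.32
eef_pos: [593.3, -210.8, 75.1]
ee_rot: [0.178, -0.122, 0.976, 0.022]
force: [-3.4, 0.3, 6.9]
grip_width: 0.132
grip_force: 60.1
```

```bash
python3 f.py
```

```text
[ 593.33 -210.84   75.17] F [ 0.84  1.85 -7.62] T [-0.32   0.458  0.008] 0.12829289601820185 14.525
```

Emit:
{"method": "jog_arm", "body": {"series": "0 0 0 0.008 0.006 0 -1;0 0 0 0.008 0.006 0 -1;0 0 0 0.008 0.006 0 -1"}}

```text
time_s: 14.9
eef_pos: [593.4, -210.9, 75.2]
ee_rot: [0.174, -0.121, 0.977, 0.015]
force: [-4.0, 0.0, 6.9]
grip_width: 0.127
grip_force: 60.2
```

```bash
python3 f.py
```

```text
[ 593.36 -210.94   75.23] F [ 0.87  0.76 -8.31] T [-0.456  0.372  0.034] 0.12962691683326827 15.1
```

Emit:
{"method": "jog_arm", "body": {"series": "0 0 0 -0.016 0 0 -1;0 0 0 -0.016 0 0 -1;0 0 0 -0.016 0 0 -1"}}

```text
time_s: 15.48
eef_pos: [593.4, -210.9, 75.3]
ee_rot: [0.173, -0.123, 0.977, 0.027]
force: [-4.1, 1.5, 7.8]
grip_width: 0.124
grip_force: 60.4
```

```bash
python3 f.py
```

```text
[ 593.46 -210.93   75.28] F [-0.03  2.36 -9.  ] T [-0.102  0.344  0.021] 0.13044510552154087 15.675
```

Force is symmetric for both tilts, so the pose is nearly flush. I'll settle at the mid-point and ease the push to about 5 N, then measure the placing.

Emit:
{"method": "jog_arm", "body": {"series": "0 0 -0.0005 0.005 0 0 -1;0 0 -0.0008 0.005 0 0 -1;0 0 -0.0008 0.005 0 0 -1;0 0 -0.0008 0.005 0 0 -1"}}

```text
time_s: 16.18
eef_pos: [593.2, -210.9, 75.0]
ee_rot: [0.173, -0.122, 0.977, 0.023]
force: [-0.4, 0.5, 4.1]
grip_width: 0.126
grip_force: 59.6
```

```bash
python3 f.py; python3 - <<'E'
from h import *
import pickle; cs=[capture("side"),capture("top")]; pickle.dump(cs,open("c5.pkl","wb"))
p,R,s=now(); W=Ro.from_euler('ZY',np.radians([14.3,-20.0])).as_matrix()
print(np.degrees(Ro.from_matrix(W.T@R@np.diag([-1,1,-1])).as_rotvec()).round(2))
im=lambda c,x,y:cv2.resize(c["img"][y:y+70,x:x+70,::-1],None,fx=5.7,fy=5.7,interpolation=cv2.INTER_CUBIC)
cv2.imwrite("pics/h.png",np.hstack([im(cs[0],255,235),im(cs[1],340,155)]))
E
python3 n.py c5.pkl|grep off
```

```text
[ 593.18 -210.9    74.99] F [-1.71  0.01 -4.37] T [ 0.182 -0.074 -0.068] 0.12414110548546037 16.375
[ 0.18 -0.07 -0.07]
off [ 1.35  1.36 -5.64] rot [ 0.01 -0.03  0.22] [0.27, 0.14, 0.23, 0.27, 0.39, 0.4] | in window: [ 0.07 -0.03 -1.57] [ 0.19 -0.1   0.16]
off [ 1.23  1.46 -5.9 ] rot [-0.02 -1.02  1.1 ] [0.28, 0.14, 0.15, 0.23, 0.42, 0.25] | in window: [-0.05  0.07 -1.83] [ 0.17 -1.09  1.03]
```

View pics/h.png

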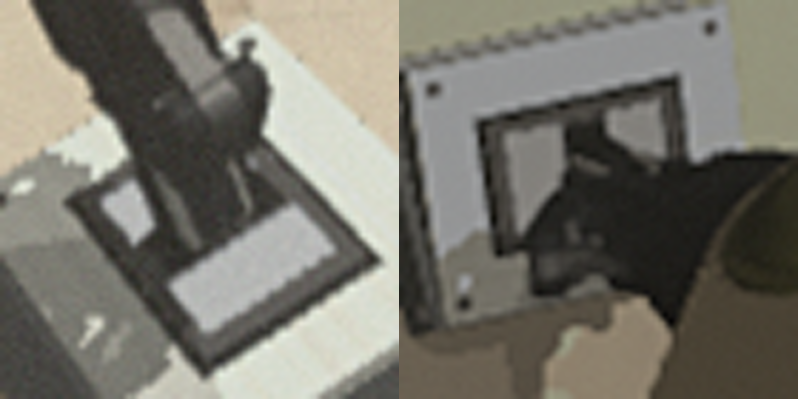

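The last picture shows the slide covering the window in both views: border corners at (205,375) and (375,262) in the side crop, and an even dark ring in the top crop. Fine trim, then a check that the push is steady.

Emit:
{"method": "jog_arm", "body": {"series": "0 0 0.0001 0.0015 0 0 -1;0 0 0.0001 0.0015 0 0 -1;0 0 0.0001 0.0015 0 0 -1;0 0 0.0001 0.0015 0 0 -1;0 0 0.0001 0.0015 0 0 -1;0 0 0.0001 0.0015 0 0 -1;0 0 0.0001 0.0015 0 0 -1;0 0 0.0001 0.0015 0 0 -1"}}

```text
time_s: 17.48
eef_pos: [593.1, -210.9, 74.9]
ee_rot: [0.173, -0.122, 0.977, 0.022]
force: [0.2, -0.7, 4.5]
grip_width: 0.125
grip_force: 59.7
```

```bash
python3 f.py; python3 f.py; python3 - <<'E'
from h import *
import pickle; cs=[capture("side"),capture("top")]; pickle.dump(cs,open("c6.pkl","wb"))
E
python3 n.py c6.pkl|grep off
```

```text
[ 593.13 -210.89   74.92] F [-2.27 -0.48 -4.38] T [ 0.222 -0.062 -0.054] 0.12595924408374784 17.675
[ 593.13 -210.91   74.92] F [-2.25 -0.81 -4.73] T [ 0.204 -0.112 -0.059] 0.12568788800915184 17.875
off [ 1.26  1.34 -5.55] rot [ 0.01 -0.03  0.26] [0.26, 0.17, 0.23, 0.27, 0.37, 0.36] | in window: [-0.04 -0.08 -1.54] [ 0.06 -0.1   0.18]
off [ 1.11  1.37 -5.76] rot [-0.   -0.85  1.13] [0.28, 0.17, 0.17, 0.19, 0.39, 0.22] | in window: [-0.19 -0.04 -1.75] [ 0.04 -0.92  1.05]
```

Centred to within 0.2 mm, roughly level with the face, and steady at about 5 N with the grip held.

```bash
python3 -c "
from rig import finish_job; print(finish_job())"
```

```text
the job is handed in; nothing more can be done
None
```

I handed the job in with the wide slide lying over the window, its fin still gripped and pressed on with about 5 N. By the camera fits it is centred to about 0.2 mm and within about 1° of the window's direction and slope, at about 18 s. My first grip attempt closed just above the fin and touched its top at about 4 N before I lowered and gripped it properly.

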